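# Turn the revolving egg keeper a click at a time and stand the large egg in the egg cup

### The arm

A 6-joint arm with a two-finger parallel gripper is mounted at the origin on a cart in front of the work surface, level with it; the furniture and walls round the work are solid. World frame = base frame: x ahead of the robot, y to its left, z up, the work surface at z = 0. Lengths are in m, angles in rad, forces in N, time in s.
With the tool pointing down it reaches from about 0.25 to 0.775 m from the base axis. Payload 4 kg.
Tool frame: the origin (TCP) lies midway between the tips of the shut fingers; the grasp point (between the pads) lies 19 mm behind it; z points along the fingers, x is the direction in which the jaws open and shut, and the axes are right-handed (so a half turn about z gives the same grasp; the last joint's range is limited). The gripper opens to 94 mm and grips with 3 to 60 N. Pads are 16 mm wide; open, the fingers measure 119 mm over their backs; the gripper's body (75 mm by 177 mm) begins 78 mm behind the grasp point.
Start: joints at [-1.325, 0.087, 1.371, -0, 1.684, -0.103], TCP at [0.188, -0.517, 0.206] pointing down, gripper open.
Joint ranges: [-3.1, 3.1], [-0.76, 2.03], [0.27, 2.55], [-1.08, 4.22], [0.17, 2.65], [-2.57, 2.57]. Speed limits (rad/s): [2.79, 2.79, 3.14, 3.14, 3.14, 3.14].

### API

Orientations are given as [roll, pitch, yaw] about the fixed x, y, z axes, in that order (R = Rz(yaw) Ry(pitch) Rx(roll)).
In Python, from bench import * gives the robot as it stands.
- The arm moves only by the tool send_rows, never from a script. Its argument "rows" is one flat list of numbers, 7 for each row, row after row: the shift along the world's x, y, z in mm, then the turn, a rotation vector about the world's x, y, z in degrees, then the opening, from 0 (shut) to 1 (fully open). A call has exactly 8 rows; each row shifts and turns the commanded pose from where the row before left it; what a row does not reach is not made up. A row lasts 1/8 s, in which the tool goes at most 62.5 mm and 10.7 degrees, less where a joint would pass 70% of its speed; a pose out of reach is approached as far as the arm can. A call is refused whole if a number of a shift passes 62.5 or a number of a turn 10.7, either way. A call with a gripper value outside its range is refused whole. The fingers move at their own pace and stop on an object; the grip force is fixed at half the most. Time passes only in rows, so rows that do not move let the fingers close, or fill a call up. It gives the time, the measured TCP pose, the force and the opening at its end, in the units of the state.
- get_obs(): the state, without advancing time (a new reading comes with each control period).
- snapshot(name): name is "scene" or "top" or "wrist"; returns a dict with "color" (400x640x3 uint8, red, green, blue), "intrinsics" (3x3 intrinsics, pixels), "rvec" (rotation vector, rad) and "tvec" (3), from world to camera coordinates, as OpenCV has them; the wrist camera has in their place "T_tool_cam" (4x4, takes a point from camera to tool coordinates, whose origin is the TCP and whose axes are the tool frame's). Camera axes: x right, y down, z forward; pixel columns grow to the right and rows downward; lengths in m; the calibration is good to about 2 mm. A picture is of the moment at which its call begins: read the wrist's pose just before it. There is no depth.
- close_job(): hands the job in, once; it reports no verdict.
The state is a dict: "time": time; "joint_positions": joint angles; "qvel": joint speeds; "joint_torque": joint torques, N m; "tool_pos": TCP position; "ee_rot": TCP orientation; "wrist_force": force on the tool from outside, world axes, zero at the start; "wrist_torque": the same for the moment, N m; "width": finger opening in m.
Only numpy, scipy, OpenCV 4.12 (cv2) and the standard library are available. Lean on these libraries where they do the work, as an engineer would, in place of code of your own. Each camera call takes 0.05 s, during which the arm holds its last target.

### The job

Turn the revolving egg keeper by the knob on its top until the large egg has clicked home in the opening of the clear cover, then take that egg out and stand it upright in the egg cup, blunt end down as it stood. Leave the tray resting in one of its clicks and the small eggs in their cups, do not drop the egg, and do not push the egg cup or the breakfast things aside.

Things in the scene. Friction and masses are not known exactly. Their poses are not given: they have to be found in the camera images.
- egg_tray (a joint): The round white tray of the egg keeper (230 mm across), a turntable on an upright axis in a fixed round wooden base (252 mm). Angle in rad, growing counter-clockwise seen from above, no end stop for the first full turn either way. A spring click stop pulls it to every multiple of 1.047 rad (60 degrees) from anywhere less than half a click off; turning it over the hump takes about 0.2 N m. It starts in click 0.
- knob (a point): The knob on the tray's axis, 33 mm above the cover: an upright wooden blade 54 mm long, 14 mm thick, 36 mm tall, its top at height 154 mm. The point is where to pinch it, on the axis at height 140 mm. x runs along the blade (pinch across y); z is up. It turns with the tray (x = radial line through two opposite cups). The clear cover's flat top below it is at height 107 mm.
- opening (a point): Fixed point of the egg keeper: centre of the cup that stands in the middle of the cover's opening, at the height of the cups' rims (41 mm), 88 mm from the tray's axis. x points from here to the axis, z up. The clear cover (outer radius 122 mm, 107 mm high) is solid all round except this open sector, open on top too, 54 degrees to either side of the line from the axis to this point. A steel index line on the base marks it.
- large_egg_center (a point): The large egg, plain brown shell, 66 mm tall and 48 mm across (widest 24 mm above its blunt end), about 60 to 100 g, blunt end down in one of the tray's six cups, which lie 60 degrees apart, 88 mm from the axis; at the start it is one or two clicks to either side of the opening. The point is at its centre, half-way up, 22 mm above the cup's rim (cup 47 mm across); z is its long axis, up when blunt end down.
- small_egg1_center (a point): One of three small bantam eggs, plain brown shell, 46 mm tall and 35 mm across, standing blunt end down in a cup of the tray. The point is at its centre, half-way up; z is its long axis, blunt end down. It rides round with the tray and must stay in its cup.
- small_egg2_center (a point): One of three small bantam eggs, plain brown shell, 46 mm tall and 35 mm across, standing blunt end down in a cup of the tray. The point is at its centre, half-way up; z is its long axis, blunt end down. It rides round with the tray and must stay in its cup.
- small_egg3_center (a point): One of three small bantam eggs, plain brown shell, 46 mm tall and 35 mm across, standing blunt end down in a cup of the tray. The point is at its centre, half-way up; z is its long axis, blunt end down. It rides round with the tray and must stay in its cup.
- egg_cup_rim (a point): White footed egg cup, 46 mm tall, 48 mm across, 120 g, standing loose on the worktop. The point is the centre of its mouth, at rim height; z up. Inside, its bowl is a cone (43 mm across at the rim) in which the egg centres itself: seated blunt end down, the large egg's centre is 20 mm above this point.
- salt_shaker: Glass salt shaker, 44 mm across and 90 mm tall, standing behind the egg cup; origin under its centre. To be left alone.
- mug: White spotted mug, 82 mm across and 91 mm tall with a handle, standing behind the egg cup; origin under its centre. To be left alone.
- teaspoon: Steel teaspoon, 132 mm long, lying on the worktop to the left of the egg cup, near the cooker; origin under its centre, x along it. To be left alone.
Mind the look-alikes: they are no part of the job. What is shaped like the part that bears large_egg_center but green or turquoise is not meant. What is shaped like the part that bears egg_cup_rim but orange is not meant.

How it is judged:
On the way:
1. the large egg has come round to the middle of the opening and the tray rests in its click (horizontal distance between large_egg_center and opening below 0.01 m and height (world z) of large_egg_center below 0.068 m and (value of joint egg_tray between -6.333 and -6.233 rad or value of joint egg_tray between -5.286 and -5.186 rad or value of joint egg_tray between -4.239 and -4.139 rad or value of joint egg_tray between -3.192 and -3.092 rad or value of joint egg_tray between -2.144 and -2.044 rad or value of joint egg_tray between -1.097 and -0.997 rad or value of joint egg_tray between -0.05 and 0.05 rad or value of joint egg_tray between 0.997 and 1.097 rad or value of joint egg_tray between 2.044 and 2.144 rad or value of joint egg_tray between 3.092 and 3.192 rad or value of joint egg_tray between 4.139 and 4.239 rad or value of joint egg_tray between 5.186 and 5.286 rad or value of joint egg_tray between 6.233 and 6.333 rad) and velocity of joint egg_tray between -0.05 and 0.05 rad/s), for 0.3 s.
At the end, for the whole second after the job is handed in: The large egg rests in the egg cup, within 8 mm of its middle, down in the bowl (height within about 4 mm) and within 20 degrees of upright, blunt end down; the egg cup stands on the worktop; the tray rests within 3 degrees of a click; the small eggs stand in their cups (horizontal distance between large_egg_center and egg_cup_rim below 0.008 m and z of large_egg_center in the frame of egg_cup_rim between 0.016 and 0.025 m and angle between large_egg_center's own z axis and vertical below 0.35 rad and angle between egg_cup_rim's own z axis and vertical below 0.1 rad and height (world z) of egg_cup_rim between 0.042 and 0.05 m and linear speed of large_egg below 0.02 m/s and (value of joint egg_tray between -6.333 and -6.233 rad or value of joint egg_tray between -5.286 and -5.186 rad or value of joint egg_tray between -4.239 and -4.139 rad or value of joint egg_tray between -3.192 and -3.092 rad or value of joint egg_tray between -2.144 and -2.044 rad or value of joint egg_tray between -1.097 and -0.997 rad or value of joint egg_tray between -0.05 and 0.05 rad or value of joint egg_tray between 0.997 and 1.097 rad or value of joint egg_tray between 2.044 and 2.144 rad or value of joint egg_tray between 3.092 and 3.192 rad or value of joint egg_tray between 4.139 and 4.239 rad or value of joint egg_tray between 5.186 and 5.286 rad or value of joint egg_tray between 6.233 and 6.333 rad) and velocity of joint egg_tray between -0.05 and 0.05 rad/s and horizontal distance between small_egg1_center and knob between 0.08 and 0.096 m and height (world z) of small_egg1_center between 0.043 and 0.055 m and horizontal distance between small_egg2_center and knob between 0.08 and 0.096 m and height (world z) of small_egg2_center between 0.043 and 0.055 m and horizontal distance between small_egg3_center and knob between 0.08 and 0.096 m and height (world z) of small_egg3_center between 0.043 and 0.055 m); the robot touches nothing.
It fails at once if the large egg is dropped (falls more than about 1 cm, or lies on the worktop or tray) (height (world z) of large_egg_center below 0.045 m or (linear speed of large_egg above 0.45 m/s and contact force between the fingers and large_egg below 0.05 N)).
It fails at once if a small egg leaves its cup (height (world z) of any of small_egg1_center, small_egg2_center, small_egg3_center below 0.041 m or height (world z) of any of small_egg1_center, small_egg2_center, small_egg3_center above 0.059 m).
It fails at once if the egg cup is tipped or pushed more than 3 cm (angle between egg_cup_rim's own z axis and vertical above 0.35 rad or distance of egg_cup_rim from where it was at the start of the episode above 0.03 m).
It fails at once if the mug, salt shaker or teaspoon is pushed more than 3 cm (distance of any of mug, salt_shaker, teaspoon from where it was at the start of the episode above 0.03 m).
It also fails if it takes over 59 s, if anything falls off the work surface, if the arm or the gripper's body presses on something with over 40 N, if the wrist force passes 120 N, or if a joint passes its speed limit or range.

## Working session

There is one attempt and no reset: what is moved stays moved. The work goes in short steps, Python scripts to look and compute and a tool call to move; the robot and the scene stay as the last step left them, time stands still between calls to the robot, and variables do not carry over. Pictures are saved under pics/ and viewed, and the job is handed in when it is done.

Besides the shell and the picture viewer there is one more tool, called after "Emit:" as name(argument=value, ...) on one line, values as JSON. send_rows: Moves the arm, as the interface text tells. Its arguments: {"type":"object","properties":{"rows":{"type":"array","items":{"type":"number"}}},"required":["rows"]}

```bash
mkdir -p pics; ls; python3 - <<'E'
from bench import *
import cv2
for n in ["scene","top"]:
    s=snapshot(n); cv2.imwrite(f"pics/{n}0.png",s["color"][:,:,::-1]); print(n,s["intrinsics"].tolist(),s["rvec"],s["tvec"])
s=snapshot("wrist"); cv2.imwrite("pics/wrist0.png",s["color"][:,:,::-1]); print(s["T_tool_cam"])
o=get_obs(); print(o)
E
```

```text
pics
scene [[458.0188299871722, 0.0, 316.18051149909525], [0.0, 458.0188299871722, 207.74415324221167], [0.0, 0.0, 1.0]] [ 0.62263478 -2.7339047   0.98665304] [0.34428687 0.35448282 0.99604333]
top [[494.2303798709876, 0.0, 313.73796386979], [0.0, 494.2303798709876, 198.62458425122304], [0.0, 0.0, 1.0]] [ 2.09489607 -2.16354685  0.07315468] [-0.1604631   0.49647396  1.45253658]
[[ 9.99999696e-01  6.25909665e-04 -4.65595360e-04 -1.20072633e-03]
 [-4.79924714e-04  9.64151267e-01  2.65352792e-01 -7.68434696e-02]
 [ 6.14991233e-04 -2.65352488e-01  9.64151274e-01 -1.79459790e-01]
 [ 0.00000000e+00  0.00000000e+00  0.00000000e+00  1.00000000e+00]]
{'time': 0.15, 'joint_positions': array([-1.32507985e+00,  8.78124997e-02,  1.37188381e+00, -3.89728094e-05,
        1.68360542e+00, -1.03114359e-01]), 'qvel': array([ 0.00077131, -0.00195318, -0.00279387,  0.00210265,  0.00048703,
       -0.00085984]), 'joint_torque': array([ 1.35755639e-03, -3.40643585e+01, -3.02791715e+01,  7.17800902e-02,
        3.05184082e-02, -1.13280917e-04]), 'tool_pos': array([ 0.18786284, -0.51647664,  0.20456997]), 'ee_rot': array([-3.14145526e+00,  1.70398366e-03, -1.22196973e+00]), 'wrist_force': array([ 0.01725088, -0.52513789,  0.16150242]), 'wrist_torque': array([-0.00963893, -0.02757808,  0.03007593]), 'width': 0.09413833464125095}
```

View pics/scene0.png

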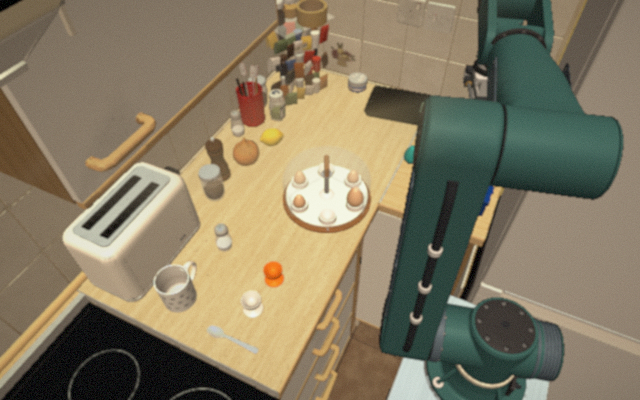

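View pics/top0.png

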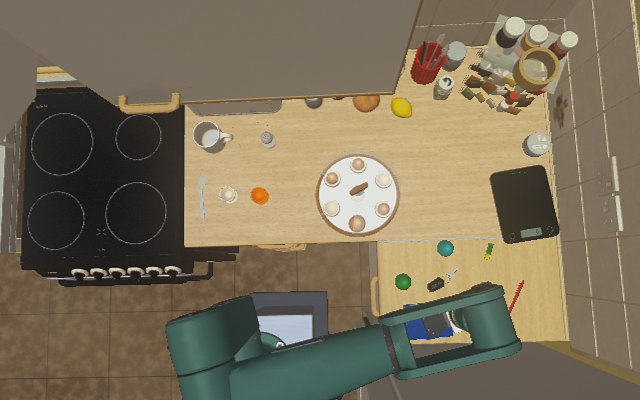

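View pics/wrist0.png

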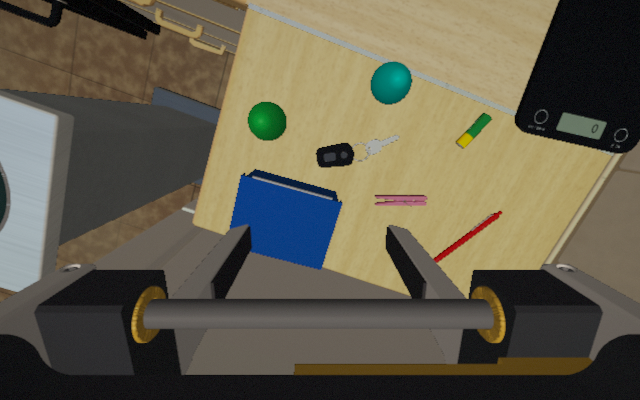

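```bash
python3 - <<'E'
import cv2
t=cv2.imread("pics/top0.png");cv2.imwrite("pics/c1.png",cv2.resize(t[145:245,300:420],None,fx=6,fy=6,interpolation=cv2.INTER_CUBIC)[:600])
s=cv2.imread("pics/scene0.png");cv2.imwrite("pics/c2.png",cv2.resize(s[135:240,270:385],None,fx=5.7,fy=5.7,interpolation=cv2.INTER_CUBIC))
cv2.imwrite("pics/c3.png",cv2.resize(t[110:220,185:285],None,fx=5,fy=5,interpolation=cv2.INTER_CUBIC))
E
```

```text
(no output)
```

View pics/c1.png

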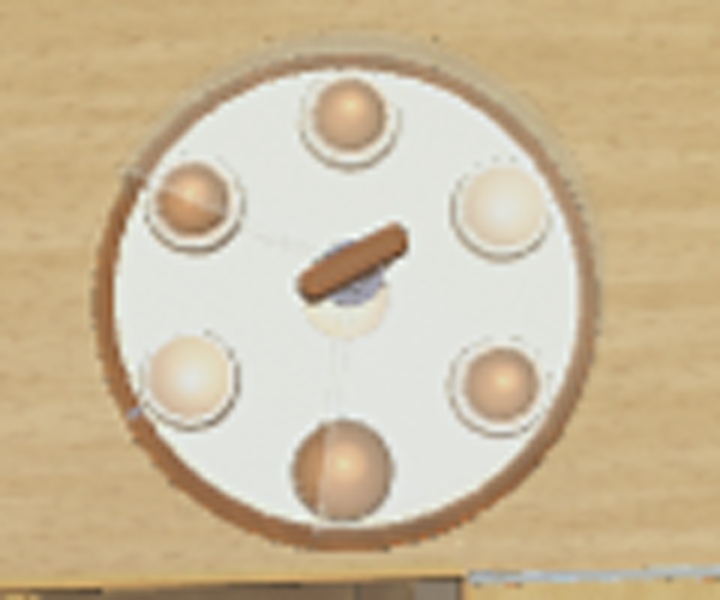

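View pics/c2.png

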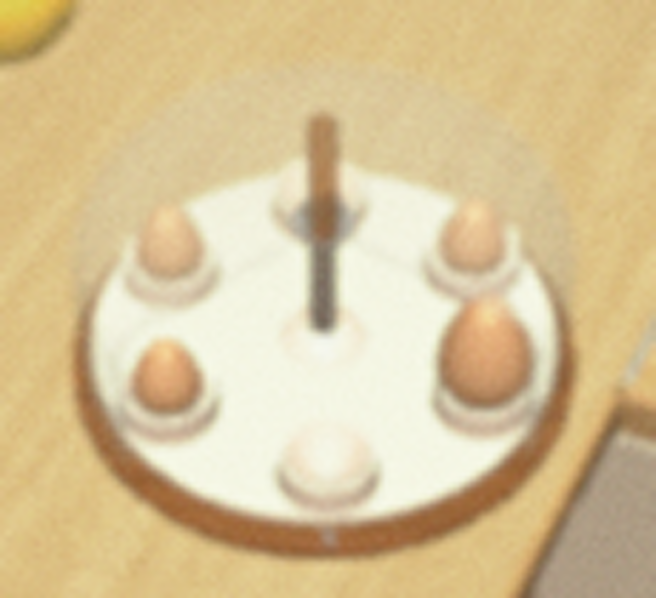

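View pics/c3.png

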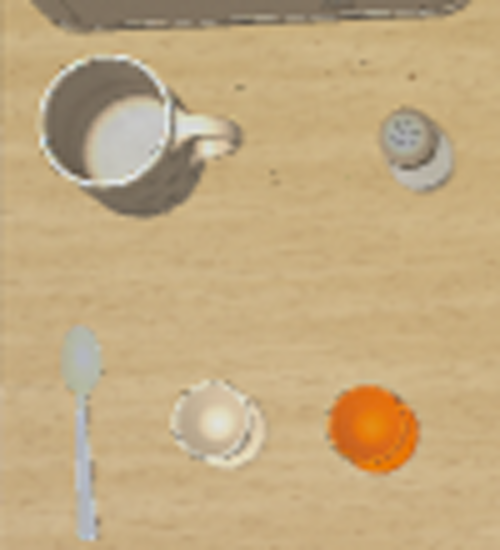

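```bash
cat > h.py <<'E'
import numpy as np, cv2
CAL={"scene":([[458.01883,0,316.18051],[0,458.01883,207.74415],[0,0,1]],[0.62263478,-2.7339047,0.98665304],[0.34428687,0.35448282,0.99604333]),
"top":([[494.23038,0,313.73796],[0,494.23038,198.62458],[0,0,1]],[2.09489607,-2.16354685,0.07315468],[-0.1604631,0.49647396,1.45253658])}
def ray(c,p):
    K,r,t=[np.array(a,float) for a in CAL[c]]; R=cv2.Rodrigues(r)[0]
    return -R.T@t, R.T@np.linalg.inv(K)@np.array([p[0],p[1],1.])
def plane(c,p,z):
    o,d=ray(c,p); return o+d*(z-o[2])/d[2]
def proj(c,X):
    K,r,t=[np.array(a,float) for a in CAL[c]]
    return cv2.projectPoints(np.array(X,float).reshape(-1,1,3),r,t,K,None)[0].reshape(-1,2)
def tri(a,b):
    A=[];B=[]
    o1,d1=ray(*a);o2,d2=ray(*b)
    M=np.stack([d1,-d2],1);s=np.linalg.lstsq(M,o2-o1,rcond=None)[0]
    p,q=o1+s[0]*d1,o2+s[1]*d2
    return (p+q)/2,np.linalg.norm(p-q)
E
python3 - <<'E'
from h import *
np.set_printoptions(precision=4,suppress=True)
c=lambda x,y:(x/6+300-.4,y/6+145-.4)
s=lambda x,y:(x/5.7+270-.4,y/5.7+135-.4)
print("cam",ray("top",(0,0))[0],ray("scene",(0,0))[0])
e1=plane("top",c(190,380),.041);e2=plane("top",c(501,210),.041);print("empties",e1,e2,(e1+e2)/2,np.linalg.norm(e1-e2))
print("rims", [plane("top",c(*p),.041) for p in [(349,122),(195,206),(495,389)]])
print("index",plane("top",c(135,411),.02))
print("knobtop",plane("top",c(355,262),.154),plane("scene",s(322,118),.154),tri(("top",c(355,262)),("scene",s(322,118))))
print("blade ends",plane("top",c(310,287),.154),plane("top",c(400,237),.154))
print("base",[plane("top",c(*p),.02) for p in [(93,300),(598,290),(345,550)]])
# cup colour
d=lambda x,y:(x/5+185-.4,y/5+110-.4)
print("cup rim",plane("top",d(212,421),.046), "foot",plane("top",d(225,428),.0))
print("orange",plane("top",d(371,425),.046))
print("spoon",plane("top",d(80,350),.005),plane("top",d(88,535),.0))
print("salt",plane("top",d(408,137),.09), "mug",plane("top",d(107,120),.091))
E
```

```text
cam [ 0.3045 -0.2574  1.491 ] [0.1334 0.4736 0.9971]
empties [ 0.4597 -0.2282  0.041 ] [ 0.5384 -0.3838  0.041 ] [ 0.499 -0.306  0.041] 0.1743949051928958
rims [array([ 0.5853, -0.3111,  0.041 ]), array([ 0.5461, -0.2335,  0.041 ]), array([ 0.4501, -0.3768,  0.041 ])]
index [ 0.4473 -0.1998  0.02  ]
knobtop [ 0.4988 -0.307   0.154 ] [ 0.5112 -0.3282  0.154 ] (array([ 0.4976, -0.3054,  0.1786]), np.float64(0.0050448995122584755))
blade ends [ 0.4881 -0.2862  0.154 ] [ 0.5095 -0.3278  0.154 ]
base [array([ 0.5039, -0.1805,  0.02  ]), array([ 0.4997, -0.4316,  0.02  ]), array([ 0.3749, -0.3014,  0.02  ])]
cup rim [0.5124 0.0814 0.046 ] foot [0.5143 0.0842 0.    ]
orange [ 0.5065 -0.0142  0.046 ]
spoon [0.5656 0.1734 0.005 ] [0.4511 0.1698 0.    ]
salt [ 0.6695 -0.0459  0.09  ] mug [0.6873 0.1323 0.091 ]
```

Emit:
send_rows(rows=[19.4,13.2,2,0,0,6,1,19.4,13.2,2,0,0,6,1,19.4,13.2,2,0,0,6,1,19.4,13.2,2,0,0,6,1,19.4,13.2,2,0,0,6,1,19.4,13.2,2,0,0,6,1,19.4,13.2,2,0,0,6,1,19.4,13.2,2,0,0,6,1])

```text
time: 1.15
tool_pos: [0.3437, -0.4107, 0.2211]
ee_rot: [-3.141, 0.001, -0.381]
wrist_force: [-0.4, 0.5, -0.3]
width: 0.0938
```

Emit:
send_rows(rows=[19.4,13.2,0,0,0,6.1,1,19.4,13.2,0,0,0,6.1,1,19.4,13.2,0,0,0,6.1,1,19.4,13.2,0,0,0,6.1,1,19.4,13.2,0,0,0,6.1,0.7,19.4,13.2,0,0,0,6.1,0.7,19.4,13.2,0,0,0,6.1,0.7,19.4,13.2,0,0,0,6.1,0.7])

```text
time: 2.15
tool_pos: [0.4988, -0.3051, 0.221]
ee_rot: [-3.141, 0.0, 0.471]
wrist_force: [0.2, 0.3, 0.9]
width: 0.0663
```

```bash
python3 - <<'E'
from bench import *
import cv2
o=get_obs();print({k:o[k] for k in("time","tool_pos","ee_rot","joint_positions","width")})
s=snapshot("wrist"); cv2.imwrite("pics/w1.png",s["color"][:,:,::-1]); print(s["intrinsics"].tolist())
E
```

```text
{'time': 2.15, 'tool_pos': array([ 0.49881657, -0.3051088 ,  0.22096432]), 'ee_rot': array([-3.14079029e+00,  3.64707773e-04,  4.70984070e-01]), 'joint_positions': array([-6.45915886e-01,  1.63342664e-01,  1.25577320e+00,  2.43146790e-05,
        1.72335782e+00, -1.11689613e+00]), 'width': 0.0663270356612054}
[[276.9423459222579, 0.0, 318.0305924652425], [0.0, 276.9423459222579, 198.23162598292166], [0.0, 0.0, 1.0]]
```

View pics/w1.png

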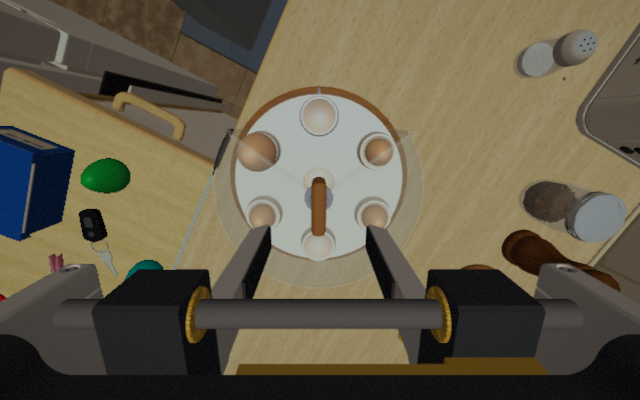

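Emit:
send_rows(rows=[0,-1,-20,0,0,0,0.6,0,0,-25,0,0,0,0.6,0,0,-25,0,0,0,0.6,0,0,-20,0,0,0,0.6,0,0,-10,0,0,0,0.6,0,0,0,0,0,0,0,0,0,0,0,0,0,0,0,0,0,0,0,0,0])

```text
time: 3.2
tool_pos: [0.4989, -0.3071, 0.1227]
ee_rot: [3.14, -0.001, 0.467]
wrist_force: [-0.4, -0.3, 0.5]
width: 0.0302
```

Emit:
send_rows(rows=[0,0,0,0,0,0,0,0,0,0,0,0,0,0,0,0,0,0,0,0,0,0,0,0,0,0,-1,0,0,0,0,0,0,-2,0,0,0,0,0,0,-3,0,0,0,0,0,0,-4,0,0,0,0,0,0,-4,0])

```text
time: 4.2
tool_pos: [0.4999, -0.3063, 0.1221]
ee_rot: [3.141, -0.003, 0.223]
wrist_force: [5.4, 2.3, 0.2]
width: 0.0143
```

Emit:
send_rows(rows=[0,0,0,0,0,-4,0,0,0,0,0,0,-4,0,0,0,0,0,0,-4,0,0,0,0,0,0,-4,0,0,0,0,0,0,-4,0,0,0,0,0,0,-4,0,0,0,0,0,0,-4,0,0,0,0,0,0,-4,0])

```text
time: 5.2
tool_pos: [0.5007, -0.3064, 0.1221]
ee_rot: [-3.14, -0.005, -0.337]
wrist_force: [8.8, 1.7, 0.2]
width: 0.0134
```

Emit:
send_rows(rows=[0,0,0,0,0,-4,0,0,0,0,0,0,-4,0,0,0,0,0,0,-3,0,0,0,0,0,0,-2,0,0,0,0,0,0,-1,0,0,0,0,0,0,0,0,0,0,0,0,0,0,0,0,0,0,0,0,0,0])

```text
time: 6.2
tool_pos: [0.501, -0.3065, 0.1221]
ee_rot: [-3.139, -0.005, -0.579]
wrist_force: [9.7, 0.3, -0.5]
width: 0.0136
```

Emit:
send_rows(rows=[0,0,0,0,0,0,0.5,0,0,0,0,0,0,0.5,0,0,0,0,0,0,0.5,0,0,20,0,0,0,0.7,0,0,25,0,0,0,0.7,0,0,25,0,0,0,0.7,0,0,25,0,0,0,0.7,0,0,0,0,0,0,0.7])

```text
time: 7.2
tool_pos: [0.499, -0.3076, 0.219]
ee_rot: [3.141, -0.005, -0.58]
wrist_force: [-0.5, 0.5, 0.2]
width: 0.0658
```

```bash
python3 - <<'E'
from bench import *
import cv2
o=get_obs();print({k:o[k] for k in("time","tool_pos","ee_rot")})
s=snapshot("wrist"); cv2.imwrite("pics/w2.png",s["color"][:,:,::-1])
s=snapshot("top"); t=s["color"][:,:,::-1]; cv2.imwrite("pics/t2.png",t)
E
```

```text
{'time': 7.2, 'tool_pos': array([ 0.49902672, -0.30757974,  0.2190051 ]), 'ee_rot': array([ 3.14088782, -0.00485629, -0.58011919])}
```

View pics/w2.png

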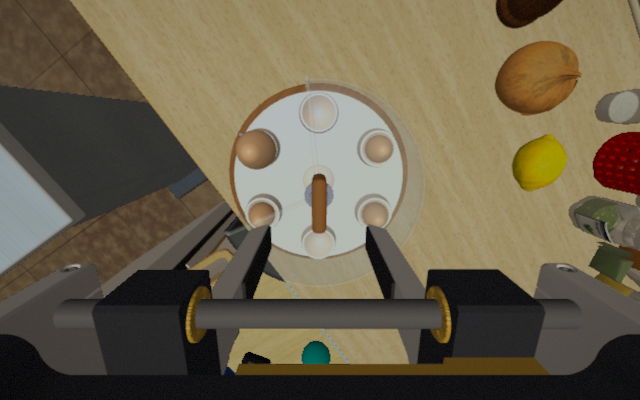

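View pics/t2.png

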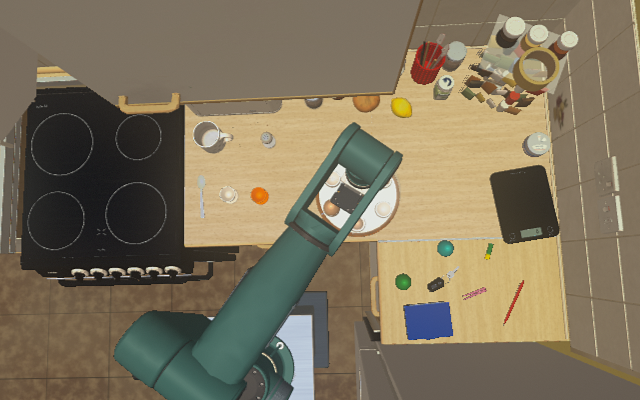

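```bash
cat >> h.py <<'E'
from scipy.spatial.transform import Rotation as Ro
TC=np.array([[9.99999696e-01,6.25909665e-04,-4.65595360e-04,-1.20072633e-03],[-4.79924714e-04,9.64151267e-01,2.65352792e-01,-7.68434696e-02],[6.14991233e-04,-2.65352488e-01,9.64151274e-01,-1.79459790e-01],[0,0,0,1]])
KW=np.array([[276.94234,0,318.03059],[0,276.94234,198.23163],[0,0,1]])
def wplane(pos,rpy,p,z):
    R=Ro.from_euler("xyz",rpy).as_matrix()
    o=R@TC[:3,3]+pos; d=R@TC[:3,:3]@np.linalg.inv(KW)@np.array([p[0],p[1],1.])
    return o+d*(z-o[2])/d[2]
E
python3 - <<'E'
from h import *
im=cv2.imread("pics/w2.png");hsv=cv2.cvtColor(im,cv2.COLOR_BGR2HSV)
m=cv2.inRange(hsv,(3,70,60),(22,200,255));m[:,:225]=0;m[:,290:]=0;m[:120]=0;m[180:]=0
m=cv2.morphologyEx(m,cv2.MORPH_OPEN,np.ones((7,7)))
cs=cv2.findContours(m,0,2)[0]
pos=np.array([0.49902672,-0.30757974,0.2190051]);r=[3.14088782,-0.00485629,-0.58011919]
for c in cs:
    (x,y),rad=cv2.minEnclosingCircle(c);M=cv2.moments(c);print(x,y,rad,M["m10"]/M["m00"],M["m01"]/M["m00"],cv2.boundingRect(c))
    print(wplane(pos,r,(x,y),.06))
for q in [(319,113),(379,149),(374,214),(319,241),(263,212)]: print(q,wplane(pos,r,q,.041))
print("knob",wplane(pos,r,(319.5,177),.154),wplane(pos,r,(319,229),.154))
cv2.imwrite("pics/c4.png",cv2.resize(im[70:270,215:425],None,fx=2.8,fy=2.8,interpolation=cv2.INTER_CUBIC))
E
```

```text
242.97561645507812 152.02438354492188 32.416229248046875 247.5974358974359 148.43960113960114 (225, 120, 51, 60)
[ 0.44535749 -0.22259678  0.06      ]
(319, 113) [ 0.54748606 -0.23479281  0.041     ]
(379, 149) [ 0.58756683 -0.31357392  0.041     ]
(374, 214) [ 0.53822998 -0.38586356  0.041     ]
(319, 241) [ 0.45387609 -0.37807541  0.041     ]
(263, 212) [ 0.41372031 -0.30067741  0.041     ]
knob [ 0.51532291 -0.28326909  0.154     ] [ 0.48765928 -0.32479236  0.154     ]
```

View pics/c4.png

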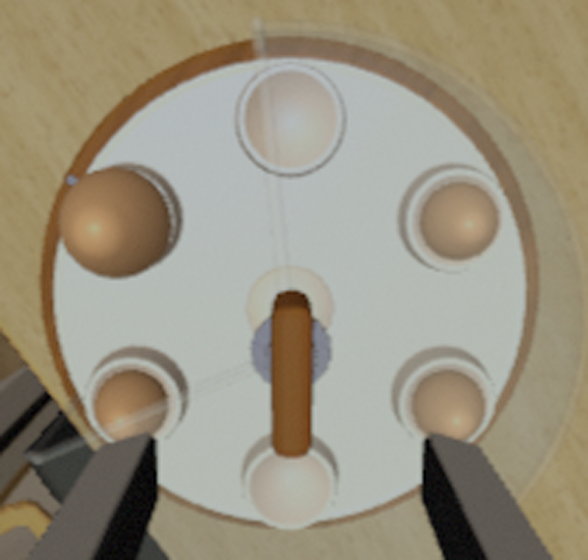

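```bash
python3 - <<'E'
from h import *
pos=np.array([0.49902672,-0.30757974,0.2190051]);r=[3.14088782,-0.00485629,-0.58011919]
for z in(.055,.06,.065):print(wplane(pos,r,(256.8,148.6),z))
i=wplane(pos,r,(240.4,134.3),.02);print(i,np.degrees(np.arctan2(i[1]+.3065,i[0]-.5005)))
E
```

```text
[ 0.46063896 -0.22826209  0.055     ]
[ 0.46178694 -0.22846309  0.06      ]
[ 0.46293492 -0.22866408  0.065     ]
[ 0.44559131 -0.19976756  0.02      ] 117.22363309286678
```

Emit:
send_rows(rows=[-4.8,10,0,0,0,7.5,0.85,-4.8,10,0,0,0,7.5,0.85,-4.8,10,0,0,0,7.5,0.85,-4.8,10,0,0,0,7.5,0.85,-4.8,10,0,0,0,7.5,0.85,-4.8,10,0,0,0,7.5,0.85,-4.8,10,0,0,0,7.5,0.85,-4.8,10,0,0,0,7.5,0.85])

```text
time: 8.3
tool_pos: [0.4589, -0.2259, 0.2143]
ee_rot: [-3.138, 0.002, 0.472]
wrist_force: [-0.2, 0.4, -1.2]
width: 0.0798
```

Emit:
send_rows(rows=[0,0,-15,0,0,0,0.85,0,0,-15,0,0,0,0.85,0,0,-15,0,0,0,0.85,0,0,-15,0,0,0,0.85,0,0,0,0,0,0,0.85,0,0,0,0,0,0,0.85,0,0,0,0,0,0,0.85,0,0,0,0,0,0,0.85])

```text
time: 9.3
tool_pos: [0.4603, -0.2269, 0.1572]
ee_rot: [3.14, -0.001, 0.467]
wrist_force: [-0.5, -0.2, -0.0]
width: 0.0798
```

```bash
python3 - <<'E'
from bench import *
from h import *
o=get_obs();print({k:o[k] for k in("time","tool_pos","ee_rot","width")})
s=snapshot("wrist"); im=s["color"][:,:,::-1]; cv2.imwrite("pics/w3.png",im)
hsv=cv2.cvtColor(np.ascontiguousarray(im),cv2.COLOR_BGR2HSV)
m=cv2.inRange(hsv,(3,90,60),(20,255,255));cv2.imwrite("pics/m3.png",m)
print("expected px of opening", [ (lambda v:(KW@v)[:2]/(v[2]))((np.linalg.inv(TC)@np.append(Ro.from_euler('xyz',o['ee_rot']).inv().apply(np.array(p)-o['tool_pos']),1))[:3]) for p in [(.461,-.228,.054),(.461,-.228,.096)]])
E
```

```text
{'time': 9.3, 'tool_pos': array([ 0.46031974, -0.22690661,  0.15724268]), 'ee_rot': array([ 3.14038208e+00, -8.10560905e-04,  4.67436643e-01]), 'width': 0.07975577997002146}
expected px of opening [array([319.32250497, 198.41051305]), array([319.5383629 , 210.70269054])]
```

View pics/w3.png

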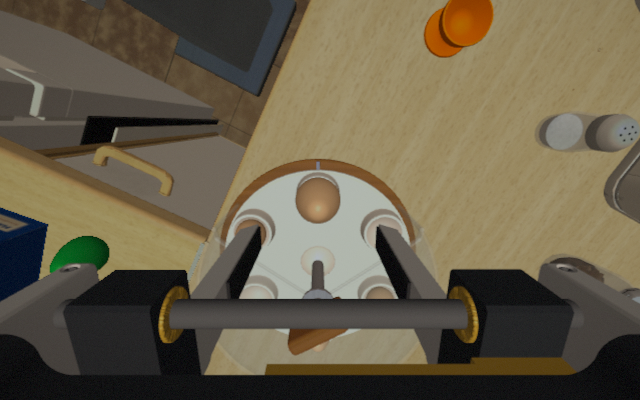

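Emit:
send_rows(rows=[0.5,-1,-20,0,0,0,0.85,0,0,-25,0,0,0,0.85,0,0,-25,0,0,0,0.85,0,0,-20,0,0,0,0.85,0,0,-12,0,0,0,0.85,0,0,-8,0,0,0,0.85,0,0,0,0,0,0,0.85,0,0,0,0,0,0,0.85])

```text
time: 10.35
tool_pos: [0.461, -0.2281, 0.0474]
ee_rot: [3.14, -0.001, 0.468]
wrist_force: [0.1, 0.3, -0.1]
width: 0.0796
```

```bash
python3 - <<'E'
from bench import *
from h import *
o=get_obs();print({k:o[k] for k in("time","tool_pos","ee_rot","width","wrist_force")})
s=snapshot("wrist"); im=s["color"][:,:,::-1]; cv2.imwrite("pics/w4.png",im)
E
```

```text
{'time': 10.35, 'tool_pos': array([ 0.46104687, -0.22805295,  0.04736191]), 'ee_rot': array([ 3.14019413e+00, -9.39914029e-04,  4.67540407e-01]), 'width': 0.07963502946083544, 'wrist_force': array([ 0.11273243,  0.26409823, -0.13399656])}
```

View pics/w4.png

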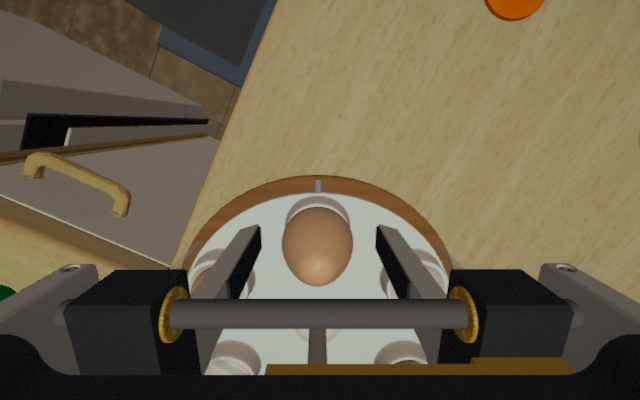

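Emit:
send_rows(rows=[0,0,-2,0,0,0,0.75,0,0,0,0,0,0,0.65,0,0,0,0,0,0,0.58,0,0,0,0,0,0,0.52,0,0,0,0,0,0,0.45,0,0,0,0,0,0,0.3,0,0,0,0,0,0,0,0,0,0,0,0,0,0])

```text
time: 11.4
tool_pos: [0.4605, -0.2278, 0.0446]
ee_rot: [3.142, -0.0, 0.467]
wrist_force: [-0.7, 0.6, 0.8]
width: 0.0468
```

Emit:
send_rows(rows=[0,0,0,0,0,0,0,0,0,2,0,0,0,0,0,0,4,0,0,0,0,0,0,6,0,0,0,0,0,0,8,0,0,0,0,0,0,10,0,0,0,0,0,0,10,0,0,0,0,0,0,5,0,0,0,0])

```text
time: 12.4
tool_pos: [0.461, -0.228, 0.0908]
ee_rot: [3.14, -0.001, 0.468]
wrist_force: [-0.4, -0.5, -0.9]
width: 0.0469
```

```bash
python3 - <<'E'
from bench import *
from h import *
o=get_obs();print({k:o[k] for k in("time","tool_pos","ee_rot","width","wrist_force")})
s=snapshot("wrist"); im=s["color"][:,:,::-1]; cv2.imwrite("pics/w5.png",im)
E
```

```text
{'time': 12.4, 'tool_pos': array([ 0.46095447, -0.22798386,  0.09075399]), 'ee_rot': array([ 3.14009144e+00, -9.81994553e-04,  4.67549066e-01]), 'width': 0.04694964179569621, 'wrist_force': array([-0.40209201, -0.48204716, -0.93236922])}
```

View pics/w5.png

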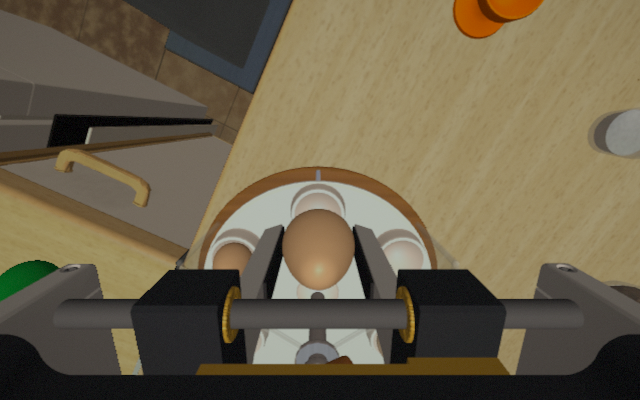

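```bash
python3 - <<'E'
from h import *
s=cv2.imread("pics/scene0.png");t=cv2.imread("pics/t2.png")
a=cv2.resize(s[280:325,230:280],None,fx=10,fy=10,interpolation=cv2.INTER_CUBIC)
b=cv2.resize(t[175:215,205:250],None,fx=10,fy=10,interpolation=cv2.INTER_CUBIC)
P=np.array([.5124,.0814,.046]);an=np.linspace(0,6.28,60)
for z,r in((.046,.024),(.0,.0)):
    ring=P*[1,1,0]+np.stack([r*np.cos(an),r*np.sin(an),0*an+z],1)
    for im,c,o in((a,"scene",(230,280)),(b,"top",(205,175))):
        for q in proj(c,ring): cv2.circle(im,tuple(int(v) for v in (q-o+.5)*10),2,(0,0,255),-1)
c=np.zeros((450,960,3),np.uint8);c[:450,:500]=a;c[:400,510:]=b;cv2.imwrite("pics/c5.png",c)
E
```

Emit:
send_rows(rows=[0,0,5,0,0,0,0,0,0,10,0,0,0,0,0,0,12,0,0,0,0,0,0,12,0,0,0,0,0,0,12,0,0,0,0,0,3,10,0,0,0,0,1,6,5,0,0,-1,0,2,10,0,0,0,-2,0])

```text
time: 13.45
tool_pos: [0.4637, -0.2084, 0.1561]
ee_rot: [3.141, -0.001, 0.413]
wrist_force: [-0.0, 0.1, -1.5]
width: 0.0464
```

View pics/c5.png

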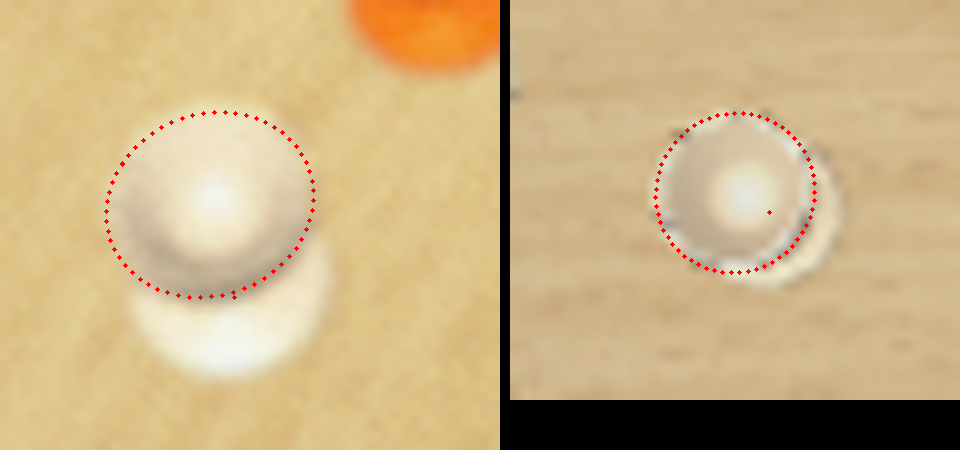

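Emit:
send_rows(rows=[3,15,0,0,0,-2,0,3.5,20,0,0,0,-2,0,3.5,20,0,0,0,-2,0,3.5,20,0,0,0,-2,0,3.5,20,0,0,0,-2,0,3.5,20,0,0,0,-2,0,3.5,20,0,0,0,-2,0,3.5,20,0,0,0,-2,0])

```text
time: 14.45
tool_pos: [0.4908, -0.0525, 0.1553]
ee_rot: [-3.141, 0.001, 0.134]
wrist_force: [0.2, 0.5, -0.8]
width: 0.0472
```

Emit:
send_rows(rows=[3.5,20,0,0,0,-2,0,3.5,20,0,0,0,-2,0,3.5,20,0,0,0,-2,0,3.5,20,0,0,0,-1,0,3,20,0,0,0,0,0,3,18,0,0,0,0,0,1,10,0,0,0,0,0,0,4,0,0,0,0,0])

```text
time: 15.45
tool_pos: [0.5119, 0.0788, 0.1554]
ee_rot: [3.141, 0.0, 0.014]
wrist_force: [0.1, -0.8, -1.0]
width: 0.0471
```

```bash
python3 - <<'E'
from bench import *
from h import *
o=get_obs();print({k:o[k] for k in("time","tool_pos","ee_rot","width","wrist_force")})
s=snapshot("wrist"); im=s["color"][:,:,::-1]; cv2.imwrite("pics/w6.png",im)
s=snapshot("scene"); im=s["color"][:,:,::-1]; cv2.imwrite("pics/s6.png",im)
E
```

```text
{'time': 15.45, 'tool_pos': array([0.51189276, 0.07877701, 0.15540573]), 'ee_rot': array([3.14134765e+00, 2.20474756e-04, 1.42315789e-02]), 'width': 0.04708659278345052, 'wrist_force': array([ 0.0952402 , -0.83607018, -1.01855192])}
```

View pics/w6.png

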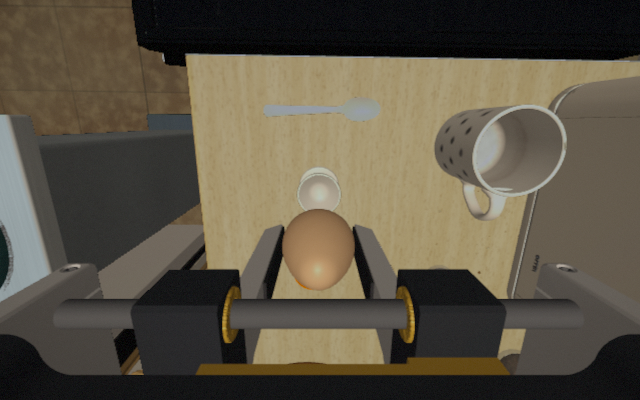

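View pics/s6.png

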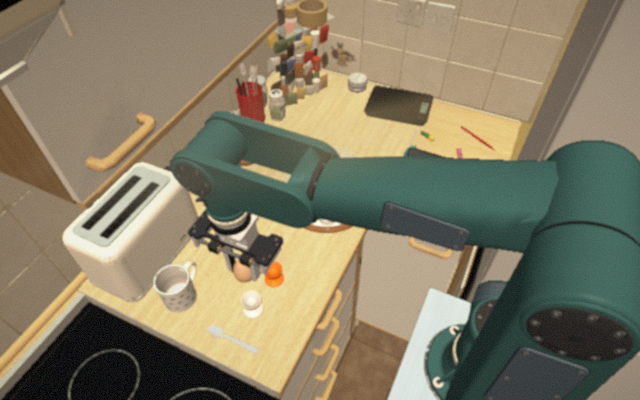

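```bash
python3 - <<'E'
from h import *
im=cv2.imread("pics/w6.png")
pos=np.array([0.51189276,0.07877701,0.15540573]);r=[3.14134765,.00022,.01423]
c=im[150:300,265:375].copy();c=cv2.resize(c,None,fx=4,fy=4,interpolation=cv2.INTER_CUBIC)
def wproj(X):
    v=(np.linalg.inv(TC)@np.append(Ro.from_euler('xyz',r).inv().apply(np.array(X)-pos),1))[:3]; return (KW@v)[:2]/v[2]
for a in np.linspace(0,6.28,50):
    q=wproj((.5124+.024*np.cos(a),.0814+.024*np.sin(a),.046)); cv2.circle(c,tuple(int(v) for v in (q-[265,150]+.5)*4),2,(0,0,255),-1)
cv2.imwrite("pics/c6.png",c)
E
```

```text
(no output)
```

View pics/c6.png

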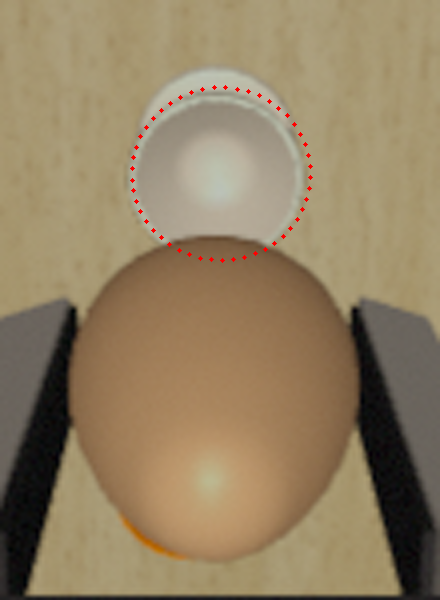

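Emit:
send_rows(rows=[0,0,-8,0,0,0,0,0,0,-14,0,0,0,0,0,0,-14,0,0,0,0,0,0,-14,0,0,0,0,0,0,-12,0,0,0,0,0,0,-10,0,0,0,0,0,0,-6,0,0,0,0,0,0,0,0,0,0,0])

```text
time: 16.55
tool_pos: [0.5118, 0.0783, 0.0771]
ee_rot: [3.142, 0.001, 0.014]
wrist_force: [-0.3, -0.0, -0.8]
width: 0.0471
```

```bash
python3 - <<'E'
from bench import *
from h import *
o=get_obs();print({k:o[k] for k in("time","tool_pos","ee_rot","width","wrist_force")})
ims=[]
for n,(x0,y0,w,h) in {"wrist":(250,150,140,110),"scene":(215,240,80,90),"top":(195,165,75,60)}.items():
    s=snapshot(n); im=s["color"][:,:,::-1]; cv2.imwrite(f"pics/{n}7.png",im)
    ims.append(cv2.resize(im[y0:y0+h,x0:x0+w],(260,int(260*h/w)),interpolation=cv2.INTER_CUBIC))
H=max(i.shape[0] for i in ims);c=np.zeros((H,780,3),np.uint8)
for k,i in enumerate(ims): c[:i.shape[0],260*k:260*k+260]=i
cv2.imwrite("pics/c7.png",c)
E
```

```text
{'time': 16.55, 'tool_pos': array([0.51176358, 0.07829743, 0.07708125]), 'ee_rot': array([3.14155234e+00, 6.19737113e-04, 1.37347328e-02]), 'width': 0.047077559427657456, 'wrist_force': array([-0.32191991, -0.02679417, -0.81500229])}
```

View pics/c7.png

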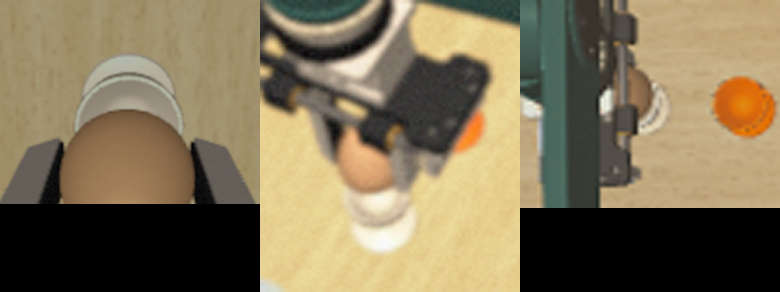

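View pics/wrist7.png

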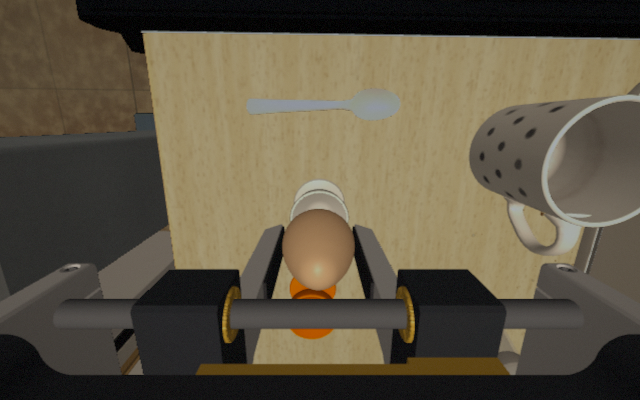

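```bash
python3 - <<'E'
from h import *
pos=np.array([0.51176358,0.07829743,0.07708125]);r=[3.14155,.00062,.01373]
im=cv2.imread("pics/wrist7.png")
for p in((320,190),(320,192),(320,194),(291,214),(349,214)): print(p,wplane(pos,r,p,.046))
cv2.imwrite("pics/c8.png",cv2.resize(im[175:255,275:365],None,fx=7,fy=7,interpolation=cv2.INTER_CUBIC))
E
```

```text
(320, 190) [0.51162781 0.10387384 0.046     ]
(320, 192) [0.51165376 0.10226167 0.046     ]
(320, 194) [0.51167982 0.10064311 0.046     ]
(291, 214) [0.48871528 0.08375817 0.046     ]
(349, 214) [0.53517073 0.08443771 0.046     ]
```

View pics/c8.png

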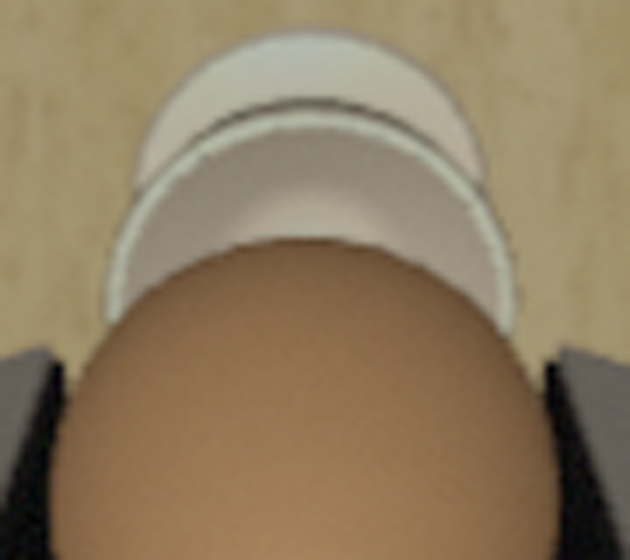

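Emit:
send_rows(rows=[0.6,2,0,0,0,0,0,0,0,-3,0,0,0,0,0,0,-5,0,0,0,0,0,0,-5,0,0,0,0,0,0,-4,0,0,0,0,0,0,-3,0,0,0,0,0,0,-2,0,0,0,0,0,0,0,0,0,0,0])

```text
time: 17.7
tool_pos: [0.5125, 0.0803, 0.0554]
ee_rot: [3.142, 0.0, 0.014]
wrist_force: [-0.1, 0.4, -1.1]
width: 0.0464
```

Emit:
send_rows(rows=[0,0,-1,0,0,0,0,0,0,-1,0,0,0,0,0,0,-1,0,0,0,0,0,0,-1,0,0,0,0,0,0,-0.5,0,0,0,0,0,0,-0.5,0,0,0,0,0,0,0,0,0,0,0,0,0,0,0,0,0,0])

```text
time: 18.7
tool_pos: [0.5126, 0.0803, 0.0506]
ee_rot: [3.142, -0.0, 0.014]
wrist_force: [-0.1, 0.0, -1.9]
width: 0.047
```

Emit:
send_rows(rows=[0,0,-0.5,0,0,0,0,0,0,-0.5,0,0,0,0,0,0,-0.5,0,0,0,0,0,0,-0.5,0,0,0,0,0,0,0,0,0,0,0,0,0,0,0,0,0,0,0,0,0,0,0,0,0,0,0,0,0,0,0,0])

```text
time: 19.7
tool_pos: [0.5128, 0.0804, 0.0487]
ee_rot: [-3.141, -0.001, 0.014]
wrist_force: [0.2, 1.1, 1.9]
width: 0.0468
```

Emit:
send_rows(rows=[0,0,-0.5,0,0,0,0,0,0,0,0,0,0,0,0,0,-0.5,0,0,0,0,0,0,0,0,0,0,0,0,0,0,0,0,0,0,0,0,0,0,0,0,0,0,0,0,0,0,0,0,0,0,0,0,0,0,0])

```text
time: 20.7
tool_pos: [0.5129, 0.0807, 0.0485]
ee_rot: [-3.141, -0.001, 0.014]
wrist_force: [-1.3, 1.7, 5.8]
width: 0.0471
```

```bash
python3 - <<'E'
from bench import *
from h import *
o=get_obs();print({k:o[k] for k in("time","tool_pos","ee_rot","width","wrist_force")})
s=snapshot("wrist"); im=s["color"][:,:,::-1]; cv2.imwrite("pics/w9.png",im)
cv2.imwrite("pics/c9.png",cv2.resize(im[155:305,245:395],None,fx=4,fy=4,interpolation=cv2.INTER_CUBIC))
E
```

```text
{'time': 20.7, 'tool_pos': array([0.51294104, 0.08068314, 0.04853186]), 'ee_rot': array([-3.14088871e+00, -1.20093417e-03,  1.37585514e-02]), 'width': 0.04709822035407112, 'wrist_force': array([-1.28222825,  1.72444851,  5.79584654])}
```

View pics/c9.png

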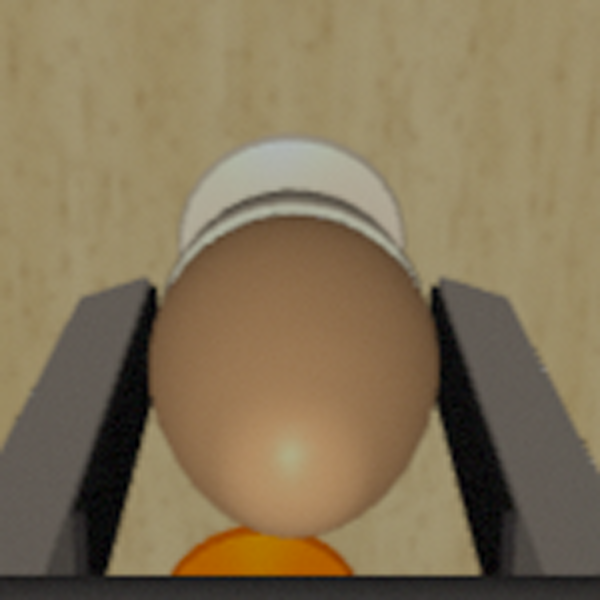

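Emit:
send_rows(rows=[0,0,0,0,0,0,0.52,0,0,0,0,0,0,0.55,0,0,0,0,0,0,0.6,0,0,0,0,0,0,0.65,0,0,0,0,0,0,0.7,0,0,0,0,0,0,0.75,0,0,0,0,0,0,0.8,0,0,0,0,0,0,0.85])

```text
time: 21.75
tool_pos: [0.5126, 0.0803, 0.0475]
ee_rot: [3.142, -0.0, 0.014]
wrist_force: [-0.1, -0.0, -0.5]
width: 0.079
```

Emit:
send_rows(rows=[0,0,0,0,0,0,0.85,0,0,8,0,0,0,0.85,0,0,15,0,0,0,0.85,0,0,20,0,0,0,0.85,0,0,25,0,0,0,0.85,0,0,25,0,0,0,0.85,0,0,25,0,0,0,0.85,0,0,10,0,0,0,0.85])

```text
time: 22.75
tool_pos: [0.5137, 0.0804, 0.1786]
ee_rot: [-3.141, -0.005, 0.014]
wrist_force: [-0.5, -0.3, -0.6]
width: 0.0796
```

```bash
python3 - <<'E'
from bench import *
from h import *
o=get_obs();print({k:o[k] for k in("time","tool_pos","ee_rot","width","wrist_force")})
s=snapshot("wrist"); im=s["color"][:,:,::-1]; cv2.imwrite("pics/w10.png",im)
s=snapshot("scene"); im=s["color"][:,:,::-1]; cv2.imwrite("pics/s10.png",im)
E
```

```text
{'time': 22.75, 'tool_pos': array([0.51371784, 0.08038163, 0.17862978]), 'ee_rot': array([-3.14141294, -0.00491898,  0.01369548]), 'width': 0.07955189254752748, 'wrist_force': array([-0.46392293, -0.30528845, -0.58416042])}
```

View pics/w10.png

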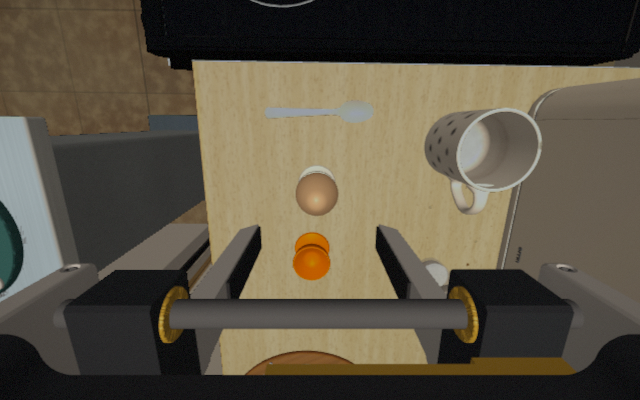

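View pics/s10.png

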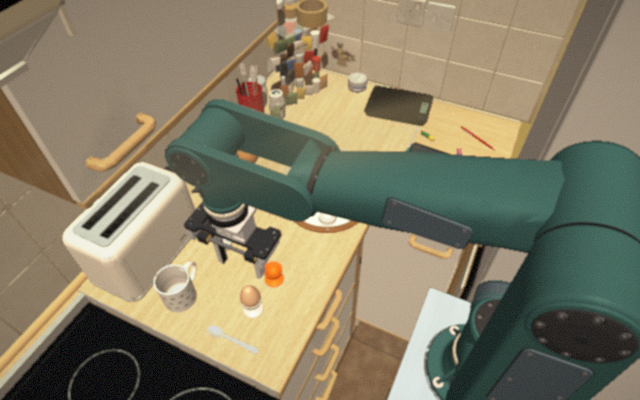

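Emit:
send_rows(rows=[0,0,20,0,0,0,0.85,0,0,20,0,0,0,0.85,-10,20,10,0,0,0,0.85,-15,30,0,0,0,0,0.85,-20,30,0,0,0,0,0.85,-20,30,0,0,0,0,0.85,-10,20,0,0,0,0,0.85,0,0,0,0,0,0,0.85])

```text
time: 23.85
tool_pos: [0.4366, 0.211, 0.2244]
ee_rot: [3.141, 0.002, 0.016]
wrist_force: [-0.3, 0.6, 0.0]
width: 0.0799
```

```bash
python3 - <<'E'
from bench import *
from h import *
o=get_obs();print({k:o[k] for k in("time","tool_pos","width","wrist_force")})
for n in("top","scene"):
    s=snapshot(n); im=s["color"][:,:,::-1]; cv2.imwrite(f"pics/{n}11.png",im)
    print(n,"expected egg base/centre/tip",proj(n,[(.512,.0808,.033),(.512,.0808,.066),(.512,.0808,.099)]).round(1).tolist())
a=cv2.resize(cv2.imread("pics/top11.png")[145:245,300:420],(480,400),interpolation=cv2.INTER_CUBIC)
b=cv2.resize(cv2.imread("pics/scene11.png")[270:330,220:280],(320,320),interpolation=cv2.INTER_CUBIC)
c=np.zeros((400,800,3),np.uint8);c[:,:480]=a;c[:320,480:]=b;cv2.imwrite("pics/c11.png",c)
E
```

```text
{'time': 23.85, 'tool_pos': array([0.43656771, 0.21100753, 0.22442131]), 'width': 0.07990874783985785, 'wrist_force': array([-0.34697242,  0.5902839 ,  0.0285987 ])}
top expected egg base/centre/tip [[228.2, 194.5], [225.6, 193.0], [222.9, 191.5]]
scene expected egg base/centre/tip [[251.5, 302.4], [249.7, 295.5], [247.8, 288.2]]
```

View pics/c11.png

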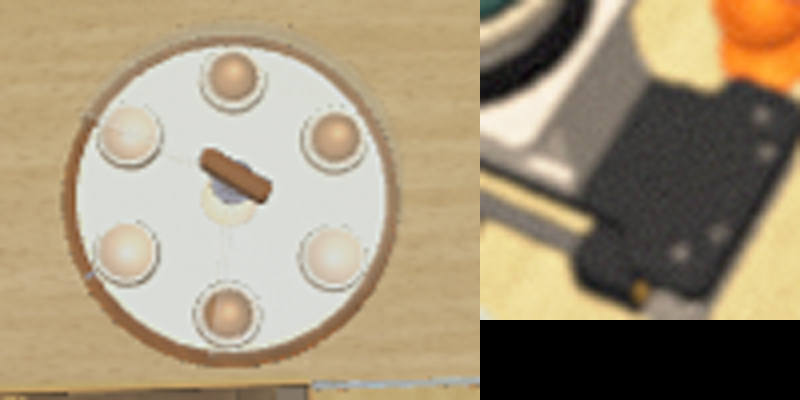

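View pics/top11.png

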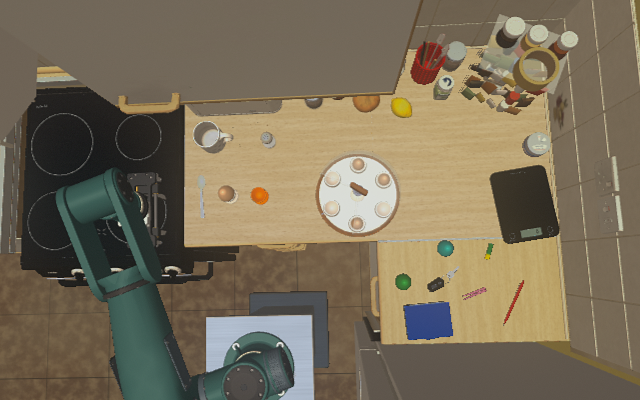

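```bash
python3 - <<'E'
from bench import *
print(close_job())
E
```

```text
the job is handed in; nothing more can be done
None
```

I turned the tray one click clockwise by the knob, which brought the large egg to the index line in the opening. I then lifted the egg out, lowered it blunt end down into the white egg cup, released it and backed away. The job was handed in at about 24 s.

**Last checks:**
- **Large egg:** it stands upright in the cup. Its centre shows at about (226, 193) in the top view (expected 225.6, 193.0). In the scene view taken just after release it is at about (250, 296) (expected 249.7, 295.5). The final scene view had the gripper in front of the egg, so only the top view confirms it after the last move.
- **Tray and small eggs:** the tray sits in its click, with its cups on the same six places as at the start, and all three small eggs are in their cups.
- **Other things:** the cup, mug, salt shaker and teaspoon look unmoved by eye. I did not measure the mug, shaker or spoon again. The wrist force is near zero, so the arm touches nothing.

**Disagreements:**
- The wrist and top cameras put the egg cup about 2 mm apart. I aimed between the two, and the egg went in with about 6 N at contact.
- The knob's axis turned out to lie about 2 mm from my first estimate, which gave a side force of about 10 N while turning.

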